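Scoop dry clay lumps into the reclaim crock

TASK

Take the small steel scoop by its upright blue handle, scoop up both dry brown clay lumps from the cream tray in one go (not with your fingers), and tip them into the blue reclaim crock, not the terracotta planter. Then stand the scoop back in the tray where you found it and let go.

Things in the scene. Friction and masses are not known exactly. Their poses are not given: they have to be found in the camera images.
- scoop: Steel scoop, 0.16 kg, flat in the cream tray. Origin: centre of its underside, x out of its open mouth (roughly to the robot), z up. Floor 76 (x) by 80 mm, 1.6 thick, lip at x=38; side walls 25 high, back wall 35 high at x=-38; 74 wide inside. Upright square blue handle 22 by 22 mm at x=-46, y=0, from 33 to 108 mm up. Pieces slide out at 45 to 60 degrees nose down.
- chunk_a: Dry brown clay lump, 26 mm across, 19 high, underside rounded up to its rim, 20 g; origin: centre of its underside. Starts in the tray 75 to 120 mm ahead (+x) of the scoop's origin, 13 to 21 mm to its +y side. Scoop pushed straight ahead along the tray floor till its lip is at the end wall: both lumps, stopped by the wall, ride up over the lip into it.
- chunk_b: Second lump, like chunk_a, but on the scoop's -y side. The cream tray they lie in is fixed: 230 by 120 mm inside, floor 5 mm thick, walls 5 thick, their top 24 mm above the table. At the start the scoop is parallel to it, on its centre line (y=0), and the inner face of the end wall ahead is 160 mm along +x from the scoop's origin.
- crock: Blue glazed open round crock, fixed, 85 mm high, 168 mm across at the rim (156 inside, about 140 near the bottom), inner floor 8 mm up. Origin: centre of its underside on the table, z up. A terracotta planter 164 mm across, 95 high is not the target; it, crock and tray stand side by side in any order.
Not all that is in view belongs to the job. Leave any pink look-alike of the crock alone.

How it is judged (in metres and radians):
On the way, in this order (a step that is already met when the one before it is completed fails the run):
1. both lumps ride in the lifted scoop (x of chunk_a in the frame of scoop between -0.04 and 0.042 m and z of chunk_a in the frame of scoop between -0.002 and 0.04 m and x of chunk_b in the frame of scoop between -0.04 and 0.042 m and z of chunk_b in the frame of scoop between -0.002 and 0.04 m and distance between each of chunk_a, chunk_b and scoop below 0.06 m and height (world z) of each of scoop, chunk_a, chunk_b above 0.04 m), for 0.2 s.
2. both lumps are in the blue crock (horizontal distance between each of chunk_a, chunk_b and crock below 0.08 m and height (world z) of each of chunk_a, chunk_b below 0.07 m), for 0.2 s.
At the end, for the whole second after the job is handed in: Both lumps lie at rest inside the blue crock; the scoop stands flat (within about 10 degrees) on the tray floor within 60 mm of where it started, at rest (all of step 2 and distance of scoop from where it was at the start of the episode below 0.06 m and angle between scoop's own z axis and vertical below 0.17 rad and height (world z) of scoop below 0.012 m and linear speed of scoop below 0.02 m/s and linear speed of each of chunk_a, chunk_b below 0.03 m/s); the robot touches nothing.
It fails at once if a lump is touched by the fingers (contact force between the fingers and chunk_a above 0.3 N or contact force between the fingers and chunk_b above 0.3 N).
It also fails if it takes over 67 s, if anything falls off the work surface, if the arm or the gripper's body presses on something with over 40 N, if the wrist force passes 120 N, or if a joint passes its speed limit or range.

ROBOT

A 6-joint arm with a two-finger parallel gripper is mounted at the origin on the work surface. World frame = base frame: x ahead of the robot, y to its left, z up, the work surface at z = 0. Lengths are in m, angles in degrees, forces in N, time in s.
With the tool pointing down it reaches from about 0.35 to 0.8 m from the base axis. Payload 7.3 kg.
Tool frame: the origin (TCP) lies at the very end of the fingers, on their centre line; the grasp point (between the pads) lies 19 mm behind it; y points along the fingers, z is the direction in which the jaws open and shut, and the axes are right-handed (so a half turn about y gives the same grasp; the last joint's range is limited). The gripper opens to 85 mm and grips with 20 to 120 N. Pads are 22 mm wide; open, the fingers measure 114 mm over their backs; the gripper's body (76 mm by 85 mm) begins 54 mm behind the grasp point. The pads swing forward as they close: fully open they stand 13 mm farther back than shut.
Start: joints at [64.458, 19.595, 87.324, -0, 73.075, -8.365], TCP at [0.155, 0.502, 0.231] pointing down, gripper open.
Joint ranges: [-145.02, 145.02], [-44.19, 115.74], [2.07, 154.8], [-57.11, 237.11], [16.16, 152.29], [-177.93, 177.93]. Speed limits (degrees/s): [147.25, 147.25, 180, 180, 180, 180].

INTERFACE

Orientations are given as [roll, pitch, yaw] about the fixed x, y, z axes, in that order (R = Rz(yaw) Ry(pitch) Rx(roll)).
In Python, from cell import env, imaging gives the robot as it stands.
- The arm moves only by the shell command python3 -m crank 'ROWS' [OPENING] [FORCE]. ROWS is JSON, a list of rows, each a list of 2 entries, a list of its own where there are three numbers: the shift along the tool's x, y, z as a fraction of full scale, then the turn, a rotation vector about the tool's x, y, z as a fraction of full scale. In form: [[[tx, ty, tz], [wx, wy, wz]], ...]. A call has exactly 10 rows; each row is the pose to reach, as a shift and turn from the pose commanded when the call began, along the tool's axes at that moment, turning the shorter way round; what a row does not reach only later rows make up. Full scale, the value 1, is 0.5 m for a shift and 360 degrees for a turn. A row lasts 1/10 s, in which the tool goes at most 50 mm and 8.59 degrees, less where a joint would pass 70% of its speed; a pose out of reach is approached as far as the arm can. A call with a number of a shift or a turn outside -1 to 1 is refused whole. A call with a gripper value outside its range is refused whole. OPENING is the closure in counts, from 0 (fully open) to 255 (shut), set as the call begins (- or left out, the last holds). The fingers move at their own pace and stop on an object; FORCE is the grip in N (left out, the last holds). Time passes only in rows, so rows that repeat a pose let the fingers close, or fill a call up. It gives the time, the measured TCP pose, the force and the opening at its end, in the units of the state.
- env.state(): the state, without advancing time (a new reading comes with each control period).
- imaging.read_camera(name): name is "side" or "top" or "wrist"; returns the picture (480x640x3 uint8, red, green, blue); there is no depth.
- imaging.camera_info(name): a dict with "K" (3x3 intrinsics, pixels), "R" (3x3) and "t" (3): a world point X has camera coordinates R X + t. Camera axes: x right, y down, z forward; pixel columns grow to the right and rows downward; lengths in m; the calibration is good to about 2 mm. A picture is of the moment at which its call begins: read the wrist's pose just before it. camera_info takes no time and is no camera call; for the wrist camera it gives the pose at the moment of the call.
- env.sign_off(): hands the job in, once; it reports no verdict.
The state is a dict: "time": time; "joint_positions": joint angles; "qvel": joint speeds; "joint_torque": joint torques, N m; "position": TCP position; "orientation": TCP orientation; "force": force on the tool from outside, world axes, zero at the start; "torque": the same for the moment, N m; "opening": finger opening in m.
Only numpy, scipy, OpenCV 4.12 (cv2) and the standard library are available. Lean on these libraries where they do the work, as an engineer would, in place of code of your own. Each camera call takes 0.05 s, during which the arm holds its last target.

## Working session

There is one attempt and no reset: what is moved stays moved. The work goes in short steps, Python scripts to look and compute and a shell command to move; the robot and the scene stay as the last step left them, time stands still between calls to the robot, and variables do not carry over. Pictures are saved under pics/ and viewed, and the job is handed in when it is done.

```bash
ls; mkdir -p pics
python3 - <<'E'
from cell import env, imaging
import cv2
print(env.state())
for n in ["top","side"]:
    im=imaging.read_camera(n); cv2.imwrite(f"pics/{n}0.png",im[:,:,::-1])
    print(n,imaging.camera_info(n))
E
```

```text
pics
{'time': 0.0, 'joint_positions': array([ 6.44580481e+01,  1.96363983e+01,  8.73782722e+01,  1.91077579e-03,
        7.30762385e+01, -8.36663323e+00]), 'qvel': array([ 0.08334024,  0.05996096, -0.03958859, -0.02640792, -0.01303828,
       -0.02429846]), 'joint_torque': array([ 3.69650497e-04, -4.33671319e+01, -2.46007866e+01, -2.06531595e-04,
        7.92442326e-03, -4.19371452e-05]), 'position': array([0.15483112, 0.50121419, 0.23061998]), 'orientation': array([-9.00896757e+01,  1.50355895e-02, -1.71758881e+01]), 'force': array([ 0.12368513,  0.49432609, -0.13999599]), 'torque': array([-0.00325688,  0.01421171, -0.00610802]), 'opening': 0.08504631349761066}
top {'K': array([[478.08941414,   0.        , 326.75788504],
       [  0.        , 478.08941414, 244.38123413],
       [  0.        ,   0.        ,   1.        ]]), 'R': array([[ 5.01865095e-04, -9.99648658e-01, -2.65010974e-02],
       [-9.99522347e-01,  3.17442031e-04, -3.09027156e-02],
       [ 3.09002708e-02,  2.65039481e-02, -9.99171013e-01]]), 't': array([0.00863429, 0.4390775 , 0.80651967])}
side {'K': array([[516.90714529,   0.        , 319.20267562],
       [  0.        , 516.90714529, 240.06655239],
       [  0.        ,   0.        ,   1.        ]]), 'R': array([[ 0.83701519, -0.54687845,  0.01815323],
       [-0.40026306, -0.63456201, -0.66115092],
       [ 0.37308854,  0.54612729, -0.75003328]]), 't': array([-0.3864013 ,  0.21061152,  0.73461161])}
```

View pics/top0.png

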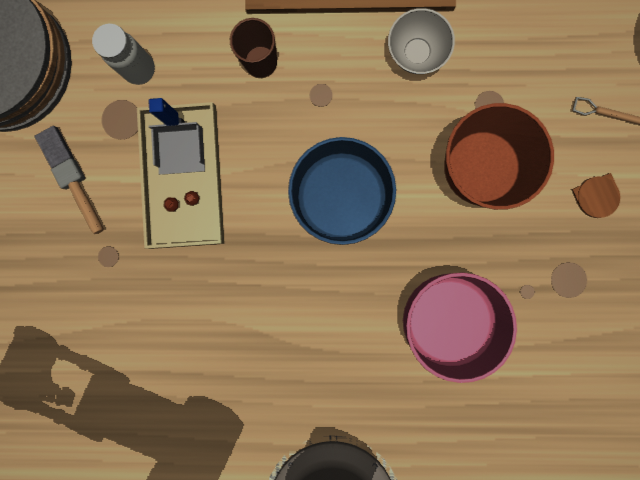

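View pics/side0.png

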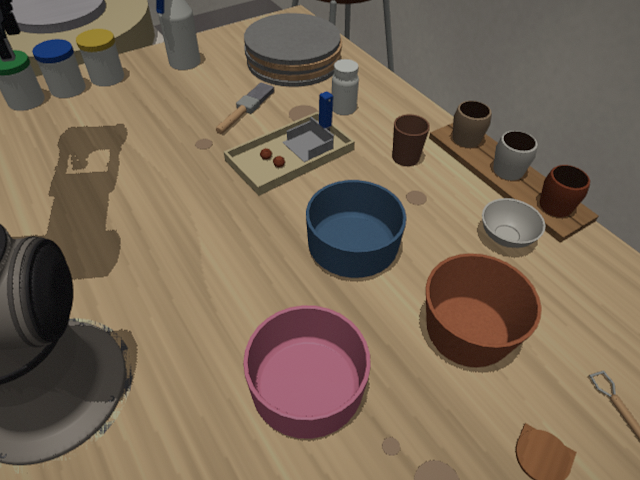

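The top view shows the cream tray at (180,175), with the scoop's blue handle top at (156,104) and the scoop floor at (180,150). The lumps are at (171,204) and (192,198). The blue crock is at (342,190), the terracotta planter at (499,156), and the pink decoy at (461,327).

Candidates for the scoop are this one in the tray, the wooden-handled trowel at (70,180) and the loop tool at (605,108). The scoop with the blue handle fits the description. For the crock, blue at (342,190) fits, not pink or terracotta.

```bash
cat > h.py <<'E'
from cell import env, imaging
import numpy as np, cv2
def pix2w(n,uv,z,info=None):
    c=info or imaging.camera_info(n); K,R,t=c["K"],c["R"],c["t"]
    d=R.T@np.linalg.solve(K,np.array([uv[0],uv[1],1.])); C=-R.T@t
    return C+d*(z-C[2])/d[2]
def w2pix(n,X,info=None):
    c=info or imaging.camera_info(n); p=c["K"]@(c["R"]@np.asarray(X)+c["t"]); return p[:2]/p[2]
def crop(src,dst,x0,y0,x1,y1,s):
    im=cv2.imread(src)[y0:y1,x0:x1]; cv2.imwrite(dst,cv2.resize(im,None,fx=s,fy=s,interpolation=cv2.INTER_CUBIC))
E
python3 -c "
from h import *
crop('pics/top0.png','pics/top0c.png',130,90,230,255,3.6)
crop('pics/side0.png','pics/side0c.png',215,80,365,200,5)"
```

```text
(no output)
```

View pics/top0c.png

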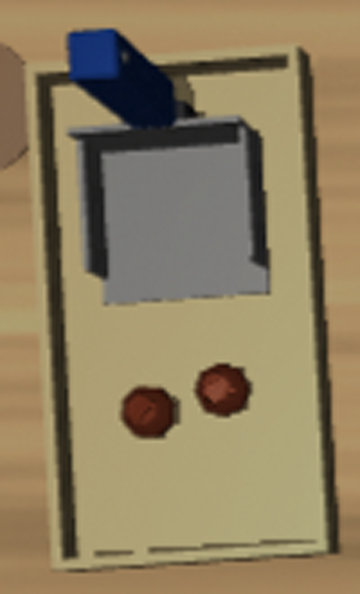

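View pics/side0c.png

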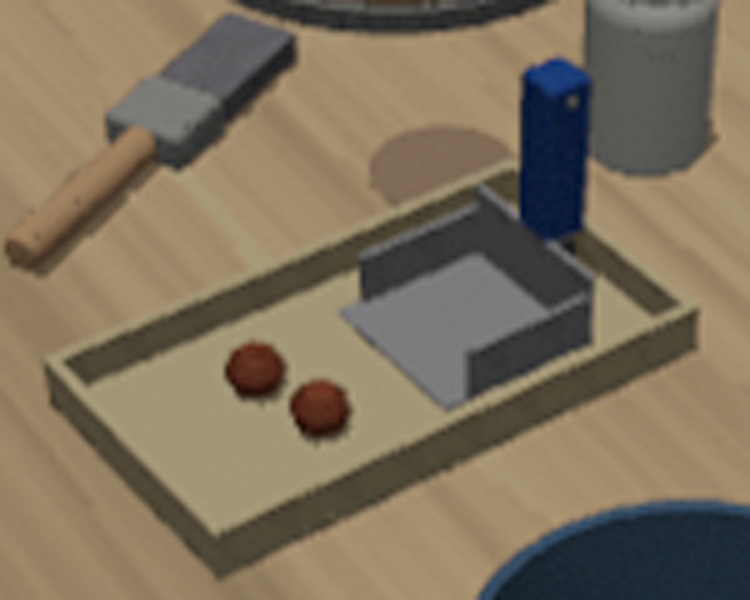

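The crops show one scoop, blue handle on the far side, mouth and two lumps facing the robot. I'll measure the poses from these corners.

Run:
```python
from h import *
np.set_printoptions(precision=4,suppress=True)
f=lambda p:(130+p[0]/3.6-.36,90+p[1]/3.6-.36)
P=[pix2w('top',f(p),.024)[:2] for p in [(27,68),(303,48),(337,550),(53,570)]]
print('tray',P); print([np.linalg.norm(P[i]-P[i-1]) for i in range(4)])
c=np.mean(P,0); ax=(P[2]+P[3]-P[0]-P[1]); ax/=np.linalg.norm(ax)
yaw=np.degrees(np.arctan2(ax[1],ax[0])); print('c',c,'axis',ax,yaw)
s0=c+ax*(.115-.160); print('scoop origin',s0)
print('handle pred',s0-.046*ax, 'handle meas',pix2w('top',f((94,55)),.113)[:2])
print('lip',[pix2w('top',f(p),.0066)[:2] for p in [(105,303),(269,293)]],'pred',s0+.038*ax)
for p in [(149,412),(222,390)]:
  w=pix2w('top',f(p),.015)[:2]-s0; print('lump',w@ax,w@np.array([-ax[1],ax[0]]))
# side
for uv in [(554,72)]:
  print('side handle',pix2w('side',(215+uv[0]/5,80+uv[1]/5),.113))
print('crock',pix2w('top',(342.3,190.5),.085), pix2w('side',(355.5,227),.085), pix2w('side',(355.5,218),.085))
print('planter',pix2w('top',(499.5,156),.095))
c=imaging.camera_info('wrist'); print(c['R'],c['t'])
s=env.state();print(s['orientation'])
```

```text
tray [array([0.6695, 0.3305]), array([0.6779, 0.1995]), array([0.4419, 0.1817]), array([0.4326, 0.3152])]
[np.float64(0.23738829621447233), np.float64(0.13128315377722663), np.float64(0.23671484630404369), np.float64(0.1337789467545439)]
c [0.5555 0.2567] axis [-0.9976 -0.0699] -175.99396403782197
scoop origin [0.6004 0.2599]
handle pred [0.6463 0.2631] handle meas [0.6462 0.2638]
lip [array([0.561 , 0.2987]), array([0.5655, 0.2196])] pred [0.5625 0.2572]
lump 0.09157130123651376 -0.02048080971296542
lump 0.08367580138948813 0.014879682418780316
side handle [0.6485 0.2656 0.113 ]
crock [ 0.5198 -0.0173  0.085 ] [ 0.5033 -0.0408  0.085 ] [ 0.5151 -0.0244  0.085 ]
planter [ 0.5699 -0.2547  0.095 ]
[[ 0.2958  0.9552 -0.0017]
 [ 0.904  -0.2793  0.3238]
 [ 0.3088 -0.0973 -0.9461]] [-0.5239 -0.0417  0.3824]
[-90.078    0.012  -17.1777]
```

```bash
cat >> h.py <<'E'
from scipy.spatial.transform import Rotation as Ro
np.set_printoptions(precision=4,suppress=True)
def rel(cmdpos,cmdR,pos,R):
    """shift (fraction of .5) and turn (fraction of 360) in tool axes"""
    d=cmdR.inv().apply(np.asarray(pos)-np.asarray(cmdpos))/.5
    w=np.degrees((cmdR.inv()*R).as_rotvec())/360
    return d,w
def E2R(o): return Ro.from_euler('xyz',o,degrees=True)
def log():
    s=env.state(); open('log.txt','a').write(repr([list(map(float,s[k])) for k in('joint_positions','position','orientation')])+'\n'); return s
E
python3 - <<'E'
from h import *
log()
s=env.state()
p,R=s['position'],E2R([-90,0,-17.2])
p=[0.155,.502,.231]
ax=-np.array([-.9976,-.0699]); yaw=np.degrees(np.arctan2(ax[1],ax[0]))
print('target yaw', yaw-90)
d,w=rel(p,R,[.646,.2635,.2],E2R([-90,0,yaw-90])); print(d,w)
E
```

```text
target yaw -85.9919406351451
[ 1.0791  0.062  -0.1653] [ 0.      0.1911 -0.    ]
```

```bash
python3 -m crank '[[[0.09,0,-0.014],[0,0.019,0]],[[0.18,0,-0.028],[0,0.038,0]],[[0.27,0,-0.041],[0,0.057,0]],[[0.36,0,-0.055],[0,0.076,0]],[[0.45,0,-0.069],[0,0.095,0]],[[0.54,0,-0.083],[0,0.115,0]],[[0.63,0,-0.097],[0,0.134,0]],[[0.72,0,-0.11],[0,0.153,0]],[[0.81,0,-0.124],[0,0.172,0]],[[0.9,0,-0.138],[0,0.191,0]]]' 0 60
python3 - <<'E'
from h import *
s=log();print(s['joint_positions'])
E
```

```text
time: 1.1
position: [0.5659, 0.3016, 0.2308]
orientation: [-90.1, -0.0, -86.2]
force: [1.5, 1.2, 0.1]
opening: 0.0859
[21.2082 32.2065 67.041   0.0097 80.8038 17.4307]
```

```bash
python3 -m crank '[[[0.03,0.02,0.05],[0,0,0]],[[0.06,0.04,0.1],[0,0,0]],[[0.09,0.062,0.157],[0,0,0]],[[0.09,0.062,0.157],[0,0,0]],[[0.09,0.062,0.157],[0,0,0]],[[0.09,0.062,0.157],[0,0,0]],[[0.09,0.062,0.157],[0,0,0]],[[0.09,0.062,0.157],[0,0,0]],[[0.09,0.062,0.157],[0,0,0]],[[0.09,0.062,0.157],[0,0,0]]]'
python3 - <<'E'
from h import *
s=log();print(s['joint_positions'],s['position'],s['orientation'])
info=imaging.camera_info('wrist')
cv2.imwrite('pics/w1.png',imaging.read_camera('wrist')[:,:,::-1])
for X in [[.6463,.2634,.113],[.6004,.2599,.0066],[.52,-.018,.085]]: print(w2pix('wrist',X,info))
print(info)
E
```

```text
time: 2.1
position: [0.6459, 0.2638, 0.2007]
orientation: [-90.0, 0.0, -85.9]
force: [-0.4, -1.1, 0.4]
opening: 0.0852
[15.9264 39.7397 58.114   0.0057 82.1146 11.8389] [0.6459 0.2638 0.2007] [-89.9701   0.0121 -85.9133]
[320.7811 246.0586]
[270.7376 207.1814]
[169.1151 500.8769]
{'K': array([[373.8403,   0.    , 319.2388],
       [  0.    , 373.8403, 239.4525],
       [  0.    ,   0.    ,   1.    ]]), 'R': array([[ 0.9975,  0.0708, -0.0001],
       [ 0.067 , -0.9435,  0.3244],
       [ 0.0228, -0.3236, -0.9459]]), 't': array([-0.6623,  0.1729,  0.4235])}
```

View pics/w1.png

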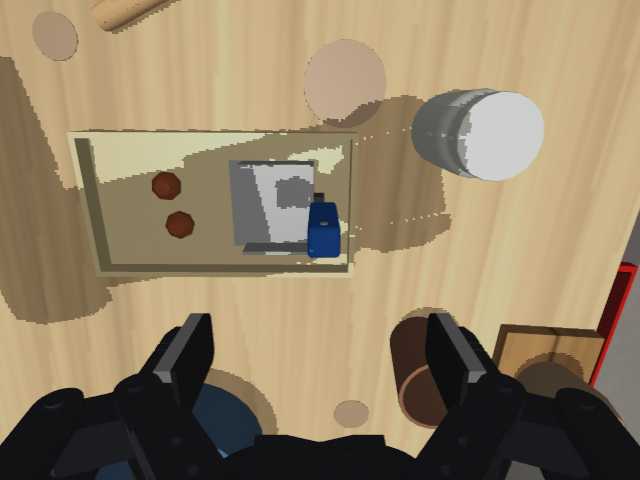

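Run:
```python
from h import *
from scipy.optimize import least_squares
D=[eval(l) for l in open('log.txt')]
s=env.state(); D.append([list(s['joint_positions']),list(s['position']),list(s['orientation'])])
def f(p):
    a,L1,L2,d,dl,g=p; o=[]
    for q,P,_ in D:
        q=np.radians(q); r=a+L1*np.sin(q[1])+L2*np.sin(q[1]+q[2])
        z=d+L1*np.cos(q[1])+L2*np.cos(q[1]+q[2])
        c,sn=np.cos(q[0]),np.sin(q[0])
        o+=[c*r-sn*dl-P[0], sn*r+c*dl-P[1], z-P[2]]
    return o
r=least_squares(f,[0,.35,.35,0,.07,0]); print(r.x,np.abs(r.fun).max())
print(D[0][0],D[1][0],D[2][0])
```

```text
[-0.0357  0.5296  0.3945 -0.153   0.0764  0.    ] 0.0009286540778374874
[64.45698647859784, 19.631673136220847, 87.3717416105568, 0.0005207635039281136, 73.07551789669374, -8.36545031979874] [21.208209599897994, 32.20646338725466, 67.04101288458038, 0.009748811937704672, 80.80381407662192, 17.430655229360223] [15.92639240240645, 39.73969505621458, 58.11404486832663, 0.00572483988659536, 82.11456341901943, 11.838877192957145]
```

```bash
python3 -m crank '[[[0,0,0],[0,0,0.02]],[[0,0,0],[0,0,0.04]],[[0,0,0],[0,0,0.06]],[[0,0,0],[0,0,0.06]],[[0,0,0],[0,0,0.06]],[[0,0,0],[0,0,0.06]],[[0,0,0],[0,0,0.06]],[[0,0,0],[0,0,0.06]],[[0,0,0],[0,0,0.06]],[[0,0,0],[0,0,0.06]]]'
python3 - <<'E'
from h import *
s=log();print(s['joint_positions'],s['position'],s['orientation'])
from scipy.optimize import least_squares
D=[eval(l) for l in open('log.txt')]
# axes: q1 z, q2 y, q3 y, q4 along forearm(+-), q5 y-ish, q6 tool
def fk(q,p,s4,full=False):
    a,L1,L2,d1,dl,Lh=p; q=np.radians(q)
    A=Ro.from_euler('z',q[0]); B=A*Ro.from_euler('y',q[1]); C=A*Ro.from_euler('y',q[1]+q[2])
    W=A.apply([a,dl,d1])+B.apply([0,0,L1])+C.apply([0,0,L2])
    H=C*Ro.from_euler('z',s4*q[3])*Ro.from_euler('y',q[4])
    return W+H.apply([0,0,Lh]),H.apply([0,0,1]),H
for s4 in (1,-1):
    def f(p):
        o=[]
        for q,P,e in D:
            X,ap,_=fk(q,p,s4); o+=list(X-P)+list(.3*(ap-E2R(e).apply([0,1,0])))
        return o
    r=least_squares(f,[0,.5,.4,.2,.07,.35]); print(s4,r.x,np.abs(r.fun).max(), r.fun[-6:])
E
```

```text
time: 3.15
position: [0.6459, 0.2639, 0.2004]
orientation: [-90.0, 21.6, -85.9]
force: [-0.1, 0.4, -0.8]
opening: 0.0852
[ 6.2769 37.4604 65.8812 22.1892 76.8038 -2.9779] [0.6459 0.2639 0.2004] [-89.9921  21.5901 -85.8976]
1 [-0.0259  0.5231  0.3873  0.1653  0.0764  0.3139] 0.0024734575503266854 [ 0.0025  0.0004 -0.0011  0.     -0.      0.    ]
-1 [ 0.0654  0.5018  0.3072 -0.4284  0.0784 -0.2918] 0.2192936268499836 [-0.0049 -0.0065 -0.03    0.0241 -0.2193  0.    ]
```

```bash
cat >> h.py <<'E'
from scipy.optimize import least_squares
PR=[-.0259,.5231,.3873,.1653,.0764,.3139]
QL=np.array([-145.02,-44.19,2.07,-57.11,16.16,-177.93]);QH=np.array([145.02,115.74,154.8,237.11,152.29,177.93])
def fk(q,p=PR):
    a,L1,L2,d1,dl,Lh=p; q=np.radians(q)
    A=Ro.from_euler('z',q[0]); B=A*Ro.from_euler('y',q[1]); C=A*Ro.from_euler('y',q[1]+q[2])
    W=A.apply([a,dl,d1])+B.apply([0,0,L1])+C.apply([0,0,L2])
    H=C*Ro.from_euler('z',q[3])*Ro.from_euler('y',q[4])*Ro.from_euler('z',q[5])
    # at q6=0: hand axes -> tool: hand z = tool y; fix constant turn from start pose
    return W+H.apply([0,0,Lh]),H*TF
TF=Ro.identity()
_q0=[64.458,19.595,87.324,0,73.075,-8.365]
TF=fk(_q0)[1].inv()*E2R([-90,0,-17.18])
def ik(pos,R,q0):
    f=lambda q:np.r_[(fk(q)[0]-pos)*10,(fk(q)[1].inv()*R).as_rotvec()*3]
    r=least_squares(f,np.clip(q0,QL+.1,QH-.1),bounds=(QL,QH)); return r.x,np.abs(r.fun).max()
GT=np.array([-.046,0,.062]) # TCP in scoop frame
RT=Ro.from_matrix(np.array([[0,0,-1],[1,0,0],[0,-1,0]],float)) # columns=tool x,y,z in scoop frame (set below)
# tool z=-X, tool y=-Z, tool x = y x z = (-Z)x(-X)= ZxX = Y
RT=Ro.from_matrix(np.array([[0,0,-1],[1,0,0],[0,-1,0]],float))
def scoopR(az,th): # nose azimuth deg, nose-down angle
    return Ro.from_euler('z',az,degrees=True)*Ro.from_euler('y',th,degrees=True)
def tool(ref,refloc,az,th):
    S=scoopR(az,th); return np.asarray(ref)+S.apply(GT-np.asarray(refloc)),S*RT
E
python3 - <<'E'
from h import *
print(E2R([-90,0,-86]).as_matrix(),tool([.602,.262,.005],[0,0,0],184,0)[1].as_matrix())
for l in open('log.txt'):
    q,P,e=eval(l); X,R=fk(q); print(X-P,np.degrees((R.inv()*E2R(e)).as_rotvec()))
cr=np.array([.518,-.018,0])
for az in (184,200,215,230,245,260,270,280,290):
  for th in (55,62):
    n=np.array([np.cos(np.radians(az)),np.sin(np.radians(az)),0])
    lip=cr-.02*n+[0,0,.085]
    P,R=tool(lip,[.038,0,0],az,th); 
    best=min((ik(P,R,q0) for q0 in([0,30,80,30,70,az-270],[20,30,90,60,70,az-200],[-20,20,100,70,60,0])),key=lambda r:r[1])
    print(az,th,P,best)
E
```

```text
[[ 0.0698  0.      0.9976]
 [-0.9976  0.      0.0698]
 [ 0.     -1.      0.    ]] [[ 0.0698  0.      0.9976]
 [-0.9976  0.      0.0698]
 [ 0.     -1.      0.    ]]
[0.0003 0.0007 0.0001] [ 0.0059 -0.003  -0.0009]
[-0.0017 -0.0007  0.001 ] [ 0.0059 -0.003  -0.0009]
[-0.0011 -0.0003  0.    ] [ 0.0059 -0.003  -0.0009]
[ 0.0026  0.0004 -0.0011] [ 0.0059 -0.003  -0.0009]
184 55 [ 0.5354 -0.0168  0.1894] (array([ -22.8757,    7.6893,  136.5567,  124.8567,   26.8261, -144.1805]), np.float64(2.220446049250313e-15))
184 62 [ 0.5227 -0.0177  0.1883] (array([ -26.4197,    9.6421,  143.4592,  136.2311,   40.2628, -159.2451]), np.float64(2.405575738606558e-13))
200 55 [ 0.5343 -0.0121  0.1894] (array([ -33.1622,   10.3631,  132.9244,   94.4403,   41.1178, -133.3235]), np.float64(1.1241008124329706e-15))
200 62 [ 0.5224 -0.0164  0.1883] (array([ -38.5729,   12.6624,  138.7442,  103.409 ,   50.7663, -148.1848]), np.float64(3.9968028886505635e-14))
215 55 [ 0.5322 -0.008   0.1894] (array([ -38.1562,   14.6573,  126.578 ,   77.4893,   53.4302, -131.7454]), np.float64(1.6653345369377348e-15))
215 62 [
[... 1172 characters left out ...]
  0.1883] (array([ -36.674 ,   37.1773,   92.3465,   45.4294,   96.2045, -141.5176]), np.float64(1.6826817716975029e-15))
280 55 [ 0.515  -0.0009  0.1894] (array([ -31.5624,   36.8101,   86.8591,   38.2126,   97.7223, -141.0693]), np.float64(1.2679440830609674e-12))
280 62 [ 0.5172 -0.0134  0.1883] (array([ -33.7877,   40.6578,   85.1357,   40.8157,  102.7729, -143.1027]), np.float64(1.5137266440312654e-12))
290 55 [ 0.5121 -0.0017  0.1894] (array([ -28.8494,   39.8958,   80.7192,   33.7208,  103.8157, -144.3277]), np.float64(2.654318431716263e-10))
290 62 [ 0.5164 -0.0136  0.1883] (array([ -30.7003,   43.9983,   78.1321,   36.317 ,  109.2081, -145.3925]), np.float64(2.1151788653916976e-10))
```

```bash
python3 -m crank '[[[-0.003,0.001,0.004],[0,0,-0.02]],[[-0.003,0.001,0.004],[0,0,-0.04]],[[-0.003,0.001,0.004],[0,0,-0.06]],[[0.013,0.043,0.004],[0,0,-0.06]],[[0.03,0.085,0.004],[0,0,-0.06]],[[0.046,0.127,0.004],[0,0,-0.06]],[[0.062,0.169,0.004],[0,0,-0.06]],[[0.078,0.21,0.004],[0,0,-0.06]],[[0.095,0.249,0.004],[0,0,-0.06]],[[0.095,0.249,0.004],[0,0,-0.06]]]' 0
python3 - <<'E'
from h import *
s=log();print(s['joint_positions'],s['position'],s['orientation'])
cv2.imwrite('pics/s1.png',imaging.read_camera('side')[:,:,::-1])
info=imaging.camera_info('wrist')
cv2.imwrite('pics/w2.png',imaging.read_camera('wrist')[:,:,::-1])
crop('pics/s1.png','pics/s1c.png',200,40,360,200,3.7)
E
```

```text
time: 4.15
position: [0.6459, 0.2647, 0.0634]
orientation: [-90.4, -0.1, -85.9]
force: [-1.0, 0.3, -0.8]
opening: 0.0854
[15.997  46.441  67.1997  0.0008 66.741  11.9379] [0.6459 0.2647 0.0634] [-90.3735  -0.0782 -85.941 ]
```

View pics/s1c.png

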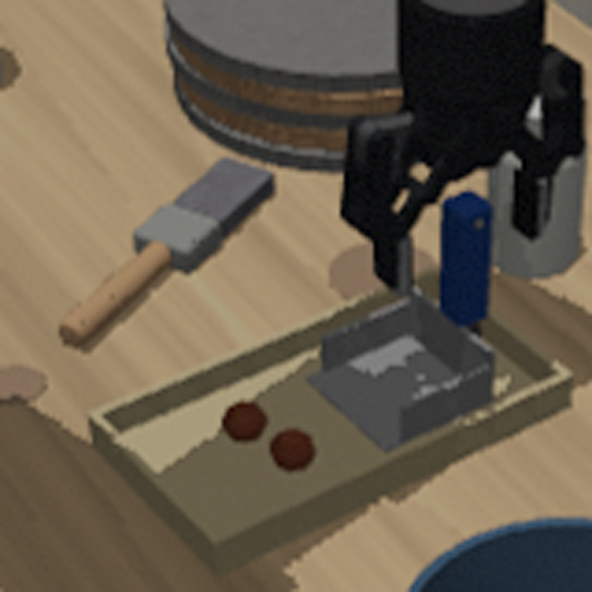

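View pics/w2.png

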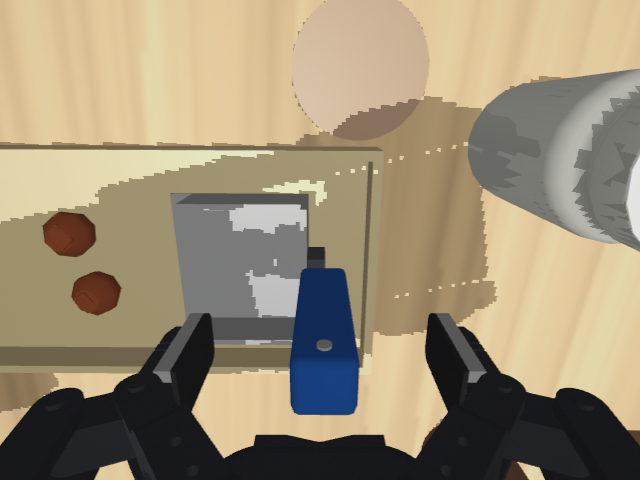

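The handle stands centred between the open pads (handle column 324, pads at 212 and 427). I'm closing on it now.

```bash
python3 -m crank '[[[0,0,0],[0,0,0]],[[0,0,0],[0,0,0]],[[0,0,0],[0,0,0]],[[0,0,0],[0,0,0]],[[0,0,0],[0,0,0]],[[0,0,0],[0,0,0]],[[0,0,0],[0,0,0]],[[0,0,0],[0,0,0]],[[0,0,0],[0,0,0]],[[0,0,0],[0,0,0]]]' 255 80
python3 - <<'E'
from h import *
s=log();print(s['joint_positions'],s['position'],s['orientation'],s['force'],s['torque'])
cv2.imwrite('pics/s2.png',imaging.read_camera('side')[:,:,::-1])
crop('pics/s2.png','pics/s2c.png',200,40,360,200,3.7)
E
```

```text
time: 5.25
position: [0.6483, 0.2654, 0.0677]
orientation: [-89.9, 0.0, -85.9]
force: [1.4, 0.2, 5.4]
opening: 0.0211
[16.0007 46.1907 66.9778  0.0079 66.7579 11.9338] [0.6483 0.2654 0.0677] [-89.9295   0.0223 -85.9362] [1.4117 0.1737 5.4165] [ 0.0321  0.1861 -0.0191]
```

View pics/s2c.png

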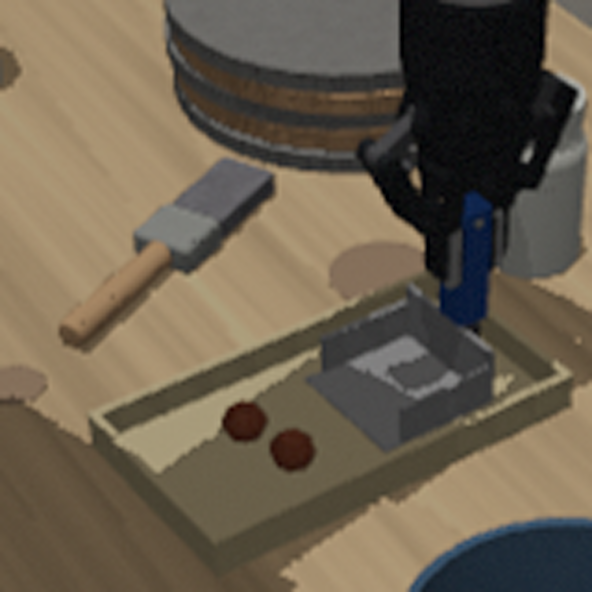

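```bash
python3 -m crank '[[[0,0,-0.01],[0,0,0]],[[0,0,-0.025],[0,0,0]],[[0,0,-0.04],[0,0,0]],[[0,0,-0.056],[0,0,0]],[[0,0,-0.072],[0,0,0]],[[0,0,-0.088],[0,0,0]],[[0,0,-0.104],[0,0,0]],[[0,0,-0.12],[0,0,0]],[[0,0,-0.135],[0,0,0]],[[0,0,-0.15],[0,0,0]]]' 255 80
python3 - <<'E'
from h import *
s=log();print(s['position'],s['orientation'],s['force'],s['torque'])
cv2.imwrite('pics/s3.png',imaging.read_camera('side')[:,:,::-1])
crop('pics/s3.png','pics/s3c.png',200,40,360,200,3.7)
E
```

```text
time: 6.3
position: [0.5736, 0.26, 0.0677]
orientation: [-89.9, 0.0, -85.9]
force: [2.5, -0.3, 5.2]
opening: 0.0209
[0.5736 0.26   0.0677] [-89.868    0.0236 -85.9414] [ 2.5191 -0.2909  5.2294] [ 0.0154 -0.1448 -0.0542]
```

View pics/s3c.png

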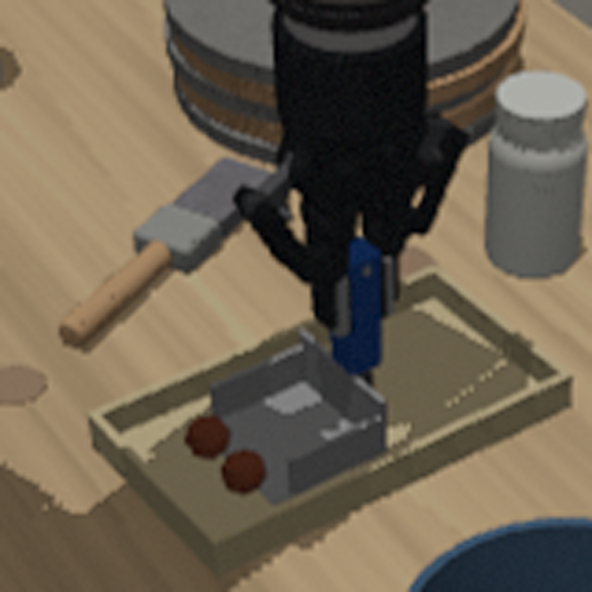

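The lumps sit at the lip, and the scoop is straight and flat. I'll push the remaining 47 mm.

```bash
python3 -m crank '[[[0,0,-0.012],[0,0,0]],[[0,0,-0.024],[0,0,0]],[[0,0,-0.036],[0,0,0]],[[0,0,-0.048],[0,0,0]],[[0,0,-0.06],[0,0,0]],[[0,0,-0.07],[0,0,0]],[[0,0,-0.08],[0,0,0]],[[0,0,-0.088],[0,0,0]],[[0,0,-0.093],[0,0,0]],[[0,0,-0.093],[0,0,0]]]' 255 80
python3 - <<'E'
from h import *
s=log();print(s['position'],s['orientation'],s['force'],s['torque'])
cv2.imwrite('pics/s4.png',imaging.read_camera('side')[:,:,::-1])
crop('pics/s4.png','pics/s4c.png',200,40,360,200,3.7)
cv2.imwrite('pics/w4.png',imaging.read_camera('wrist')[:,:,::-1])
E
```

```text
time: 7.35
position: [0.527, 0.2568, 0.0677]
orientation: [-89.9, 0.0, -85.9]
force: [0.7, 0.4, 6.7]
opening: 0.0214
[0.527  0.2568 0.0677] [-89.9145   0.0242 -85.9357] [0.7466 0.4278 6.7252] [-0.054   0.0285  0.0201]
```

View pics/s4c.png

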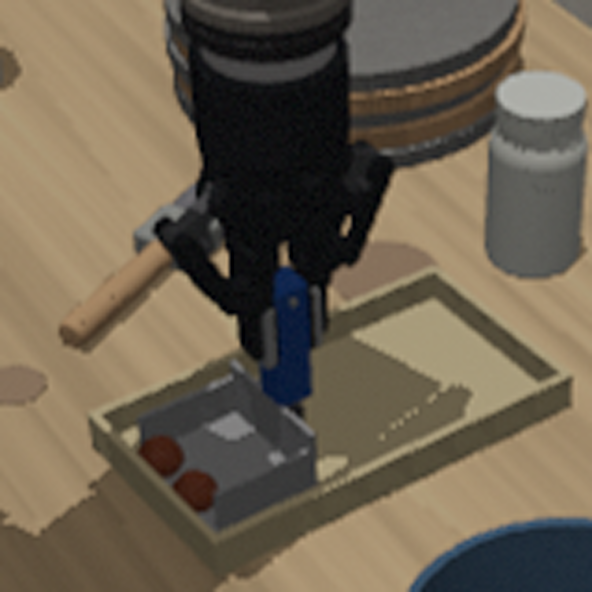

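View pics/w4.png

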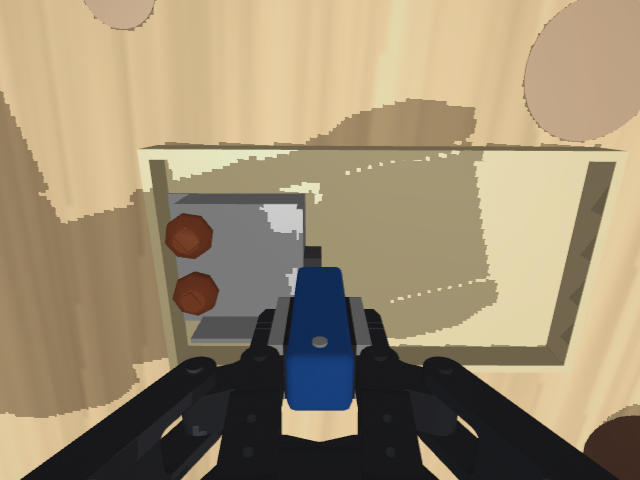

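Both lumps are over the lip and on the scoop floor against the wall (wrist pixels (189,236) and (195,293)). Lifting.

```bash
python3 -m crank '[[[0,-0.01,0],[0,0,0]],[[0,-0.03,0],[0,0,0]],[[0,-0.05,0],[0,0,0]],[[0,-0.075,0],[0,0,0]],[[0,-0.1,0],[0,0,0]],[[0,-0.12,0],[-0.008,0,0]],[[0,-0.14,0],[-0.016,0,0]],[[0,-0.16,0],[-0.024,0,0]],[[0,-0.17,0],[-0.033,0,0]],[[0,-0.17,0],[-0.033,0,0]]]' 255 80
python3 - <<'E'
from h import *
s=log();print(s['position'],s['orientation'],s['force'],s['torque'])
cv2.imwrite('pics/s5.png',imaging.read_camera('side')[:,:,::-1])
crop('pics/s5.png','pics/s5c.png',200,40,360,200,3.7)
cv2.imwrite('pics/w5.png',imaging.read_camera('wrist')[:,:,::-1])
E
```

```text
time: 8.45
position: [0.5278, 0.2566, 0.1529]
orientation: [-101.8, 0.0, -86.0]
force: [0.5, 0.1, -2.3]
opening: 0.0212
[0.5278 0.2566 0.1529] [-101.8284    0.024   -85.965 ] [ 0.4644  0.0608 -2.3463] [ 0.0113 -0.3404 -0.0484]
```

View pics/s5c.png

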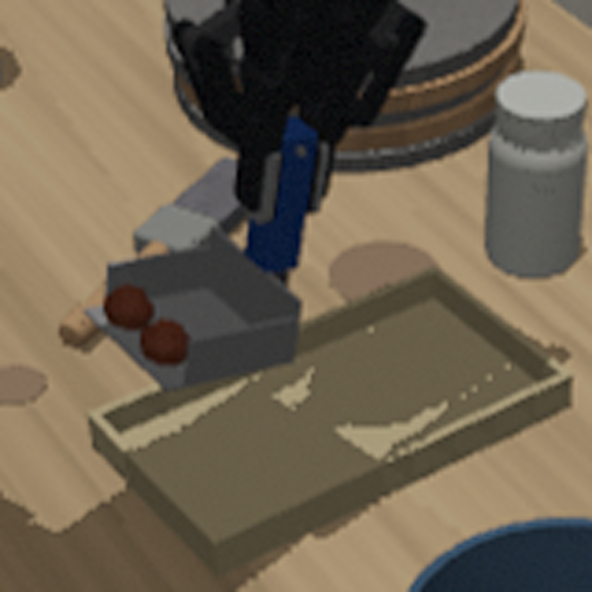

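View pics/w5.png

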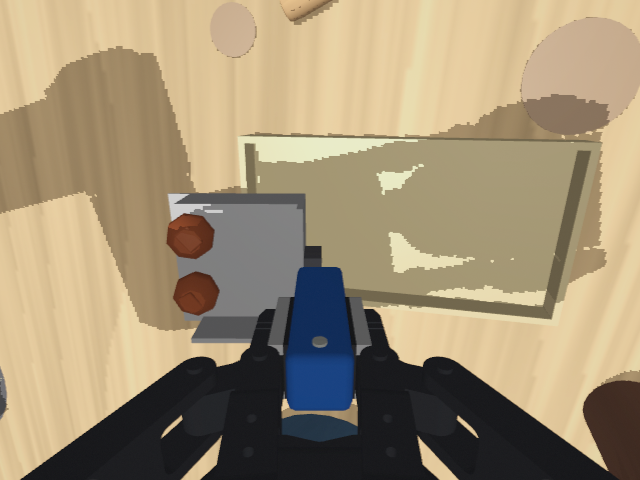

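Both lumps ride in the raised scoop. Next I'll work out the transfer to the crock and the tip.

```bash
cat > plan.py <<'E'
from h import *
import h
h.GT[:]=[-.046,0,.0627]
cr=np.array([.518,-.018,0]); AZ=260
n=np.array([np.cos(np.radians(AZ)),np.sin(np.radians(AZ)),0])
def lipt(up,back=.02): return cr-back*n+np.array([0,0,up])
def rows(p0,R0,wps):
    for p,R in wps:
        d,w=rel(p0,R0,p,R); print(np.round(d,3).tolist(),np.round(w,4).tolist())
E
python3 - <<'E'
from plan import *
s=env.state(); q=s['joint_positions']; print(s['position'],s['orientation'])
p0=s['position'];R0=E2R([-102,0,-86])
P1,R1=tool(lipt(.16),[.038,0,0],AZ,-12)
print('target',P1)
W=[]
for f in np.linspace(.05,1,20):
    az=184+f*(AZ-184); p=p0+f*(P1-p0); p[2]=p0[2]+min(1,2*f)*(P1[2]-p0[2]); R=scoopR(az,-12)*RT; W.append((p,R))
rows(p0,R0,W[1::2])
for p,R in W: q,e=ik(p,R,q); 
print(q,e)
for th in np.linspace(-12,60,15):
    P,R=tool(lipt(.16-.07*(th+12)/72),[.038,0,0],AZ,th); q,e=ik(P,R,q); print(th,P,q,e)
# crock in side image check
for a in range(0,360,60): print(a, w2pix('side',[.518+.084*np.cos(np.radians(a)),-.018+.084*np.sin(np.radians(a)),.085]))
E
```

```text
[0.5266 0.2566 0.152 ] [-101.8422   -0.0029  -85.9372]
target [0.538  0.0955 0.2039]
[0.032, -0.02, -0.004] [-0.0, -0.0206, -0.0044]
[0.065, -0.041, -0.009] [-0.0, -0.0413, -0.0088]
[0.097, -0.061, -0.013] [-0.0, -0.0619, -0.0132]
[0.129, -0.081, -0.017] [0.0, -0.0826, -0.0176]
[0.162, -0.101, -0.021] [-0.0, -0.1032, -0.0219]
[0.194, -0.101, -0.021] [-0.0, -0.1239, -0.0263]
[0.226, -0.102, -0.021] [-0.0, -0.1445, -0.0307]
[0.258, -0.102, -0.021] [0.0, -0.1652, -0.0351]
[0.291, -0.102, -0.021] [0.0, -0.1858, -0.0395]
[0.323, -0.102, -0.021] [0.0, -0.2065, -0.0439]
[  8.5346  25.6662  83.2997 -11.7592  75.1996 -68.0401] 2.5054683328029625e-10
-12.0 [0.538  0.0955 0.2039] [  8.5346  25.6662  83.2997 -11.7592  75.1996 -68.0401] 2.5054683328029625e-10
-6.857142857142857 [0.5373 0.0912 0.2072] [  5.3936  23.9694  84.7672  -6.9002  73.2048 -72.5014] 3.608224830031759e-15
-1.7142857142857135 [0.5364 0.0862 0.2102] [  2.0225  22.5064  86.2664  -1.7612  71.5904 -77.4189] 1.2490009027033011e-15
3.4285714285714306 [0.5354 0.0806 0.2126] [ -1.5466  21.3149  87.7756   3.6054  70.439  -82.7431] 1.1
[... 813 characters left out ...]
  96.8782   38.3623   77.3915 -122.0617] 1.790234627208065e-15
44.57142857142858 [0.5242 0.0173 0.2086] [ -30.6988   24.7576   97.7451   41.8119   80.0064 -126.7696] 1.1102230246251565e-15
49.71428571428572 [0.5226 0.0081 0.2046] [ -33.5904   26.9127   98.4563   44.8052   82.803  -131.1323] 1.4779844015322396e-15
54.85714285714286 [ 0.521  -0.0012  0.1998] [ -36.1994   29.4024   98.9997   47.3764   85.7231 -135.1637] 1.1102230246251565e-15
60.0 [ 0.5193 -0.0104  0.1941] [ -38.5186   32.1963   99.3651   49.5688   88.7245 -138.8846] 1.1102230246251565e-15
0 [394.4184 196.2204]
60 [349.8475 180.7021]
120 [309.5639 198.3706]
180 [311.8224 235.118 ]
240 [360.0874 253.96  ]
300 [402.3191 232.5021]
```

```bash
python3 -m crank '[[[0.01,-0.007,-0.001],[0,-0.006,-0.001]],[[0.022,-0.016,-0.003],[0,-0.015,-0.003]],[[0.04,-0.026,-0.005],[0,-0.026,-0.005]],[[0.058,-0.037,-0.008],[0,-0.037,-0.008]],[[0.076,-0.048,-0.01],[0,-0.049,-0.01]],[[0.095,-0.06,-0.013],[0,-0.061,-0.013]],[[0.114,-0.072,-0.015],[0,-0.073,-0.015]],[[0.132,-0.083,-0.017],[0,-0.084,-0.018]],[[0.148,-0.093,-0.019],[0,-0.094,-0.02]],[[0.162,-0.101,-0.021],[0,-0.103,-0.022]]]' 255 80
python3 - <<'E'
from plan import *
s=log();print(s['position'],s['orientation'],s['force'])
cv2.imwrite('pics/s6.png',imaging.read_camera('side')[:,:,::-1])
s=env.state();print(s['position'],s['orientation'])
p0=s['position'];R0=scoopR(222,-12)*RT; print(R0.as_euler('xyz',degrees=True))
P1,R1=tool(lipt(.16),[.038,0,0],AZ,-12)
rows(p0,R0,[(p0+f*(P1-p0),scoopR(222+f*38,-12)*RT) for f in (.25,.5,.75,1)])
E
```

```text
time: 9.55
position: [0.5319, 0.1757, 0.2039]
orientation: [-101.9, -0.1, -47.8]
force: [0.5, -0.2, -1.5]
opening: 0.0213
[0.5319 0.1757 0.2039] [-101.8947   -0.1185  -47.8445] [ 0.5131 -0.1595 -1.517 ]
[0.5321 0.175  0.2046] [-101.8715   -0.1707  -47.7148]
[-102.    0.  -48.]
[0.032, 0.005, -0.024] [0.0, -0.0258, -0.0055]
[0.063, 0.011, -0.048] [0.0, -0.0516, -0.011]
[0.095, 0.016, -0.071] [0.0, -0.0774, -0.0165]
[0.126, 0.022, -0.095] [0.0, -0.1032, -0.0219]
```

View pics/s6.png

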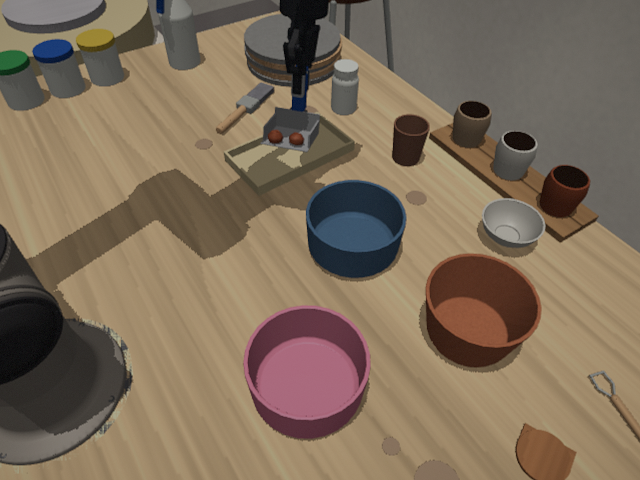

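The lumps are still in the scoop at (276,137) and (296,139). I'll bring it over the crock.

```bash
python3 -m crank '[[[0.01,0.002,-0.008],[0,-0.008,-0.002]],[[0.025,0.004,-0.019],[0,-0.02,-0.004]],[[0.041,0.007,-0.031],[0,-0.034,-0.007]],[[0.057,0.01,-0.043],[0,-0.047,-0.01]],[[0.073,0.013,-0.055],[0,-0.06,-0.013]],[[0.089,0.015,-0.067],[0,-0.073,-0.016]],[[0.103,0.018,-0.078],[0,-0.084,-0.018]],[[0.115,0.02,-0.087],[0,-0.094,-0.02]],[[0.126,0.022,-0.095],[0,-0.103,-0.022]],[[0.126,0.022,-0.095],[0,-0.103,-0.022]]]' 255 80
python3 - <<'E'
from plan import *
s=log();print(s['position'],s['orientation'],s['joint_positions'])
im=imaging.read_camera('top');cv2.imwrite('pics/t7.png',im[:,:,::-1])
s=env.state();print(s['position'],s['orientation'])
p0=s['position'];R0=scoopR(AZ,-12)*RT; print(R0.as_euler('xyz',degrees=True))
W=[]
for th in np.linspace(-12,60,19)[1:]:
    P,R=tool(lipt(.16-.07*(th+12)/72),[.038,0,0],AZ,th); W.append((P,R))
rows(p0,R0,W)
E
```

```text
time: 10.6
position: [0.5376, 0.0962, 0.2027]
orientation: [-102.0, -0.2, -10.1]
force: [0.2, 0.3, -2.3]
opening: 0.0211
[0.5376 0.0962 0.2027] [-102.0007   -0.1626  -10.1493] [  8.6321  26.0956  83.0017 -11.8146  74.9745 -67.7216]
[0.5378 0.0966 0.2027] [-101.9826   -0.1656  -10.2325]
[-102.    0.  -10.]
[0.001, -0.006, -0.01] [0.0111, -0.0, -0.0]
[0.001, -0.009, -0.018] [0.0222, -0.0, -0.0]
[0.001, -0.011, -0.028] [0.0333, -0.0, -0.0]
[0.001, -0.013, -0.037] [0.0444, 0.0, 0.0]
[0.001, -0.014, -0.048] [0.0556, 0.0, 0.0]
[0.001, -0.014, -0.058] [0.0667, -0.0, -0.0]
[0.001, -0.013, -0.07] [0.0778, -0.0, 0.0]
[0.001, -0.011, -0.082] [0.0889, -0.0, -0.0]
[0.001, -0.008, -0.094] [0.1, -0.0, 0.0]
[0.001, -0.004, -0.106] [0.1111, 0.0, 0.0]
[0.001, 0.0, -0.119] [0.1222, -0.0, 0.0]
[0.001, 0.006, -0.132] [0.1333, -0.0, -0.0]
[0.001, 0.013, -0.145] [0.1444, -0.0, 0.0]
[0.001, 0.021, -0.158] [0.1556, -0.0, 0.0]
[0.001, 0.03, -0.171] [0.1667, 0.0, 0.0]
[0.001, 0.039, -0.184] [0.1778, -0.0, 0.0]
[0.001, 0.05, -0.196] [0.1889, -0.0, 0.0]
[0.001, 0.062, -0.209] [0.2, -0.0, 0.0]
```

View pics/t7.png

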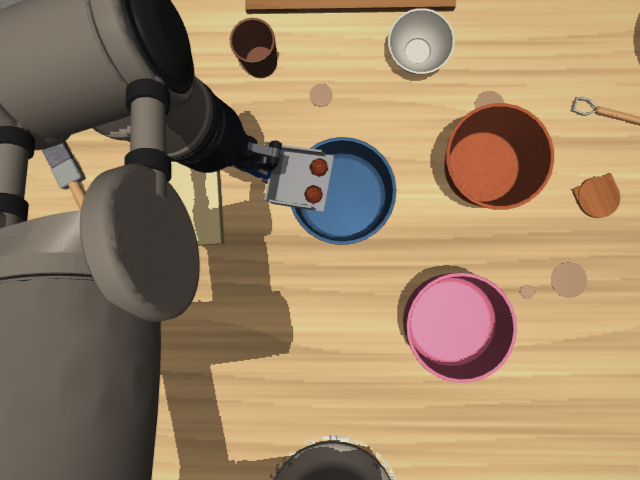

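The scoop's lip lies over the blue crock at (330,183), with the lumps at (319,167) and (314,194) in line with the crock. Tipping in two stages.

```bash
python3 -m crank '[[[0,-0.006,-0.01],[0.011,0,0]],[[0,-0.009,-0.018],[0.022,0,0]],[[0,-0.011,-0.028],[0.033,0,0]],[[0,-0.013,-0.037],[0.044,0,0]],[[0,-0.014,-0.048],[0.056,0,0]],[[0,-0.014,-0.058],[0.067,0,0]],[[0,-0.013,-0.07],[0.078,0,0]],[[0,-0.011,-0.082],[0.089,0,0]],[[0,-0.008,-0.094],[0.1,0,0]],[[0,-0.004,-0.106],[0.111,0,0]]]' 255 80
python3 - <<'E'
from plan import *
s=log();print(s['position'],s['orientation'],s['joint_positions'])
im=imaging.read_camera('side');cv2.imwrite('pics/s8.png',im[:,:,::-1])
crop('pics/s8.png','pics/s8c.png',240,60,480,280,2.5)
s=env.state();print(s['position'],s['orientation'],s['force'])
p0=s['position'];R0=scoopR(AZ,28)*RT; print(R0.as_euler('xyz',degrees=True))
W=[]
for th in np.linspace(28,60,9)[1:]:
    P,R=tool(lipt(.16-.07*(th+12)/72),[.038,0,0],AZ,th); W.append((P,R))
rows(p0,R0,W)
E
```

```text
time: 11.65
position: [0.5294, 0.046, 0.2161]
orientation: [-61.9, -0.2, -10.2]
force: [-0.6, 0.3, -1.8]
opening: 0.0212
[0.5294 0.046  0.2161] [-61.8965  -0.1571 -10.187 ] [ -19.75     21.0848   93.9152   29.2106   72.3006 -110.4627]
[0.529  0.0442 0.2149] [-61.7665  -0.0459 -10.2859] [-0.3358 -3.5738 -3.2198]
[-62.   0. -10.]
[-0.0, -0.005, -0.009] [0.0111, -0.0, 0.0]
[-0.0, -0.009, -0.023] [0.0222, -0.0, -0.0]
[-0.0, -0.012, -0.037] [0.0333, -0.0, 0.0]
[-0.0, -0.014, -0.052] [0.0444, -0.0, 0.0]
[-0.0, -0.016, -0.068] [0.0556, 0.0, -0.0]
[-0.0, -0.017, -0.084] [0.0667, -0.0, 0.0]
[-0.0, -0.017, -0.1] [0.0778, -0.0, 0.0]
[-0.0, -0.015, -0.118] [0.0889, -0.0, 0.0]
```

View pics/s8c.png

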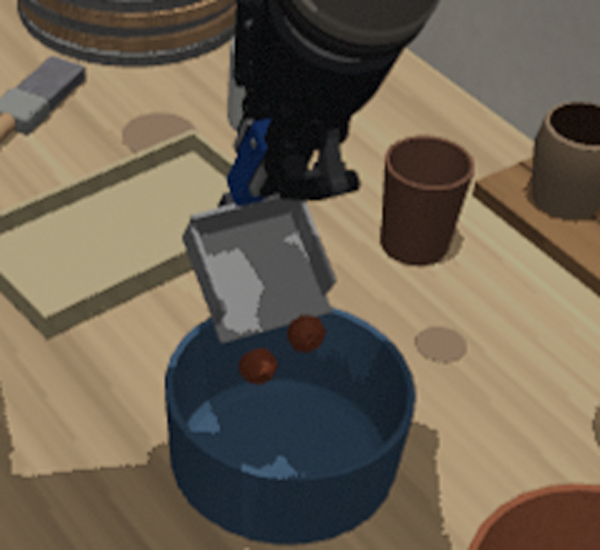

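At about 30° the lumps are already coming off the lip, above the crock opening. I'll finish a smaller tilt and look.

```bash
python3 -m crank '[[[0,-0.005,-0.009],[0.011,0,0]],[[0,-0.009,-0.023],[0.022,0,0]],[[0,-0.012,-0.037],[0.033,0,0]],[[0,-0.014,-0.052],[0.044,0,0]],[[0,-0.016,-0.068],[0.055,0,0]],[[0,-0.016,-0.068],[0.055,0,0]],[[0,-0.016,-0.068],[0.055,0,0]],[[0,-0.016,-0.068],[0.055,0,0]],[[0,-0.016,-0.068],[0.055,0,0]],[[0,-0.016,-0.068],[0.055,0,0]]]' 255 80
python3 - <<'E'
from plan import *
s=log();print(s['position'],s['orientation'],s['joint_positions'])
im=imaging.read_camera('side');cv2.imwrite('pics/s9.png',im[:,:,::-1])
crop('pics/s9.png','pics/s9c.png',240,60,480,280,2.5)
im=imaging.read_camera('top');cv2.imwrite('pics/t9.png',im[:,:,::-1])
s=env.state();print(s['position'],s['orientation'],s['force'])
E
```

```text
time: 12.7
position: [0.5236, 0.0132, 0.2074]
orientation: [-42.3, -0.2, -10.0]
force: [0.2, -0.0, -2.2]
opening: 0.0211
[0.5236 0.0132 0.2074] [-42.3079  -0.2248 -10.0379] [ -32.3347   27.7133   96.6385   43.8766   81.3622 -129.6121]
[0.5236 0.013  0.2072] [-42.2846  -0.2031 -10.0623] [ 0.0767  0.2394 -0.8402]
```

View pics/s9c.png

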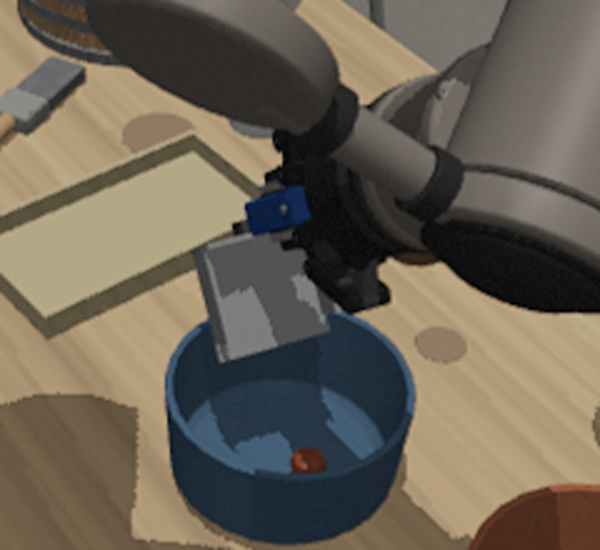

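View pics/t9.png

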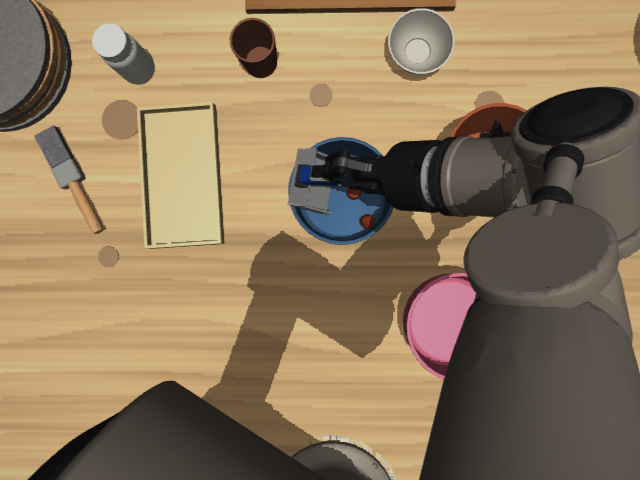

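Both lumps lie in the blue crock, at top-view pixels (353,193) and (367,221), and the scoop is empty. I'm bringing the scoop back.

Run:
```python
from plan import *
s=env.state(); p0=s['position']; R0=scoopR(AZ,47.7)*RT; q=s['joint_positions']
W=[]
for th in np.linspace(48,0,10)[1:]:
    P,R=tool(lipt(.1+.06*(48-th)/48),[.038,0,0],AZ,th); W.append((P,R))
rows(p0,R0,W)
```

```text
[-0.0, 0.008, 0.014] [-0.014, 0.0, -0.0]
[-0.0, 0.016, 0.033] [-0.0288, -0.0, 0.0]
[-0.0, 0.025, 0.051] [-0.0436, -0.0, -0.0]
[-0.0, 0.035, 0.067] [-0.0584, -0.0, 0.0]
[-0.0, 0.045, 0.081] [-0.0732, -0.0, 0.0]
[-0.0, 0.055, 0.094] [-0.0881, -0.0, -0.0]
[-0.0, 0.066, 0.105] [-0.1029, -0.0, -0.0]
[-0.0, 0.076, 0.113] [-0.1177, -0.0, -0.0]
[-0.0, 0.086, 0.121] [-0.1325, -0.0, -0.0]
```

```bash
python3 -m crank '[[[0,0.008,0.014],[-0.014,0,0]],[[0,0.016,0.033],[-0.029,0,0]],[[0,0.025,0.051],[-0.044,0,0]],[[0,0.035,0.067],[-0.058,0,0]],[[0,0.045,0.081],[-0.073,0,0]],[[0,0.055,0.094],[-0.088,0,0]],[[0,0.066,0.105],[-0.103,0,0]],[[0,0.076,0.113],[-0.118,0,0]],[[0,0.086,0.121],[-0.1325,0,0]],[[0,0.086,0.121],[-0.1325,0,0]]]' 255 80
python3 - <<'E'
from plan import *
s=log(); print(s['position'],s['orientation'],s['joint_positions'])
p0=s['position']; R0=scoopR(AZ,0)*RT; q=s['joint_positions']
T=np.array([.6483,.2654,.2]); 
W=[]
for f in np.linspace(0,1,11)[1:]:
    p=p0+f*(T-p0); R=scoopR(260-f*76,0)*RT; W.append((p,R)); q,e=ik(p,R,q); print(q,e)
rows(p0,R0,W)
E
```

```text
time: 13.8
position: [0.5361, 0.0868, 0.2229]
orientation: [-90.0, -0.2, -9.9]
force: [-0.7, 1.1, -1.6]
opening: 0.0212
[0.5361 0.0868 0.2229] [-89.9749  -0.1786  -9.8739] [  1.1121  21.7764  85.4034  -0.0098  72.6401 -79.0112]
[  2.9393  23.2967  83.3908   0.0055  73.3096 -69.4653] 1.1102230246251565e-15
[  4.689   24.9283  81.1744   0.0049  73.8936 -60.1154] 1.3322676295501878e-15
[  6.3557  26.6145  78.8118   0.0042  74.5692 -50.8485] 1.1102230246251565e-15
[  7.943   28.357   76.2959   0.0034  75.3421 -41.6609] 1.1102230246251565e-15
[  9.4545  30.1586  73.6174   0.0025  76.2185 -32.5491] 2.248201624865942e-15
[ 10.894   32.0238  70.7643   0.0016  77.2062 -23.5093] 4.440892098500626e-15
[ 12.2651  33.9585  67.7207   0.0007  78.3148 -14.538 ] 2.7755575615628914e-15
[13.5713 35.9715 64.4659 -0.0003 79.5566 -5.6316] 1.4155343563970746e-14
[14.8161 38.0741 60.9725 -0.0012 80.9475  3.2133] 4.3298697960381105e-14
[16.0028 40.2825 57.203  -0.0021 82.5089 12.0001] 3.097522238704187e-13
[0.016, 0.005, 0.039] [0.0, 0.0211, 0.0]
[0.032, 0.009, 0.078] [0.0, 0.0422, 0.0]
[0.048, 0.014, 0.117] [0.0, 0.0633, 0.0]
[0.064, 0.018, 0.156] [0.0, 0.0844, 0.0]
[0.079, 0.023, 0.195] [0.0, 0.1056, 0.0]
[0.095, 0.028, 0.234] [0.0, 0.1267, 0.0]
[0.111, 0.032, 0.274] [0.0, 0.1478, 0.0]
[0.127, 0.037, 0.313] [0.0, 0.1689, 0.0]
[0.143, 0.041, 0.352] [0.0, 0.19, 0.0]
[0.159, 0.046, 0.391] [0.0, 0.2111, 0.0]
```

```bash
python3 -m crank '[[[0.016,0.005,0.039],[0,0.021,0]],[[0.032,0.009,0.078],[0,0.042,0]],[[0.048,0.014,0.117],[0,0.063,0]],[[0.064,0.018,0.156],[0,0.084,0]],[[0.079,0.023,0.195],[0,0.106,0]],[[0.095,0.028,0.234],[0,0.127,0]],[[0.111,0.032,0.274],[0,0.148,0]],[[0.127,0.037,0.313],[0,0.169,0]],[[0.143,0.041,0.352],[0,0.19,0]],[[0.159,0.046,0.391],[0,0.211,0]]]' 255 80
python3 - <<'E'
from plan import *
s=log(); imaging.read_camera('side'); 
im=imaging.read_camera('wrist');cv2.imwrite('pics/w10.png',im[:,:,::-1])
s=env.state(); print(s['position'],s['orientation'],s['force'])
p0=s['position']; R0=E2R([-90,0,s['orientation'][2]])
rows(p0,E2R(s['orientation']),[([.6483,.2654,z],E2R([-90,0,-86])) for z in (.2,.1,.075,.068)])
E
```

```text
time: 14.8
position: [0.6493, 0.2623, 0.1999]
orientation: [-89.9, 0.1, -86.4]
force: [1.0, -0.8, -1.8]
opening: 0.0212
[0.6492 0.2636 0.1987] [-89.9191   0.141  -86.1449] [-0.6382  0.5727 -0.7464]
[-0.004, -0.003, -0.002] [-0.0002, -0.0004, -0.0004]
[-0.003, 0.197, -0.002] [-0.0002, -0.0004, -0.0004]
[-0.003, 0.247, -0.002] [-0.0002, -0.0004, -0.0004]
[-0.003, 0.261, -0.002] [-0.0002, -0.0004, -0.0004]
```

View pics/w10.png

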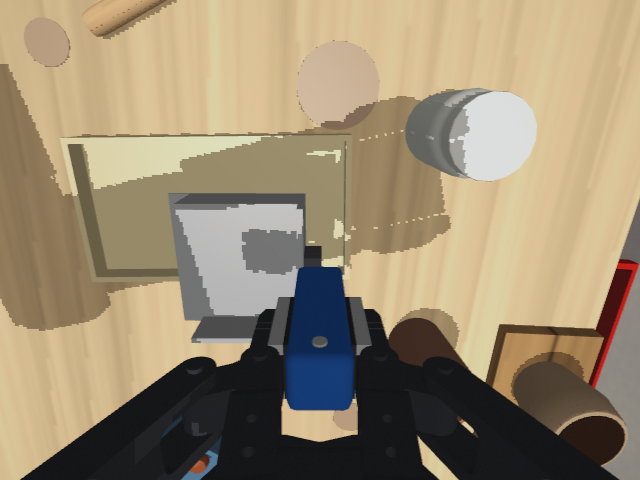

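The scoop sits in the grip as before and is empty, with the tray below it. Lowering.

```bash
python3 -m crank '[[[-0.003,0.03,-0.002],[0,0,0]],[[-0.003,0.065,-0.002],[0,0,0]],[[-0.003,0.1,-0.002],[0,0,0]],[[-0.003,0.135,-0.002],[0,0,0]],[[-0.003,0.17,-0.002],[0,0,0]],[[-0.003,0.2,-0.002],[0,0,0]],[[-0.003,0.225,-0.002],[0,0,0]],[[-0.003,0.24,-0.002],[0,0,0]],[[-0.003,0.252,-0.002],[0,0,0]],[[-0.003,0.261,-0.002],[0,0,0]]]' 255 80
python3 -m crank '[[[0,0,0],[0,0,0]],[[0,0,0],[0,0,0]],[[0,0,0],[0,0,0]],[[0,0,0],[0,0,0]],[[0,0,0],[0,0,0]],[[0,0,0],[0,0,0]],[[0,0,0],[0,0,0]],[[0,0,0],[0,0,0]],[[0,0,0],[0,0,0]],[[0,0,0],[0,0,0]]]' 255 80
python3 - <<'E'
from plan import *
im=imaging.read_camera('side');cv2.imwrite('pics/s11.png',im[:,:,::-1])
crop('pics/s11.png','pics/s11c.png',200,40,360,200,3.7)
E
```

```text
time: 15.9
position: [0.6484, 0.264, 0.0696]
orientation: [-89.8, 0.0, -86.1]
force: [-0.0, -0.0, -0.8]
opening: 0.021
time: 16.9
position: [0.6482, 0.2639, 0.0697]
orientation: [-89.8, 0.0, -86.1]
force: [-0.6, -0.8, -0.7]
opening: 0.0215
```

View pics/s11c.png

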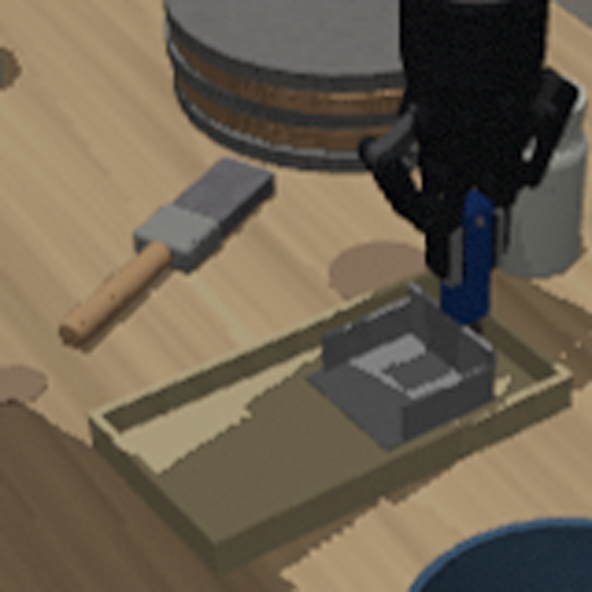

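It is about 1–2 mm above the floor. I'll ease it down until the force shows contact.

```bash
python3 -m crank '[[[0,0.002,0],[0,0,0]],[[0,0.003,0],[0,0,0]],[[0,0.005,0],[0,0,0]],[[0,0.005,0],[0,0,0]],[[0,0.005,0],[0,0,0]],[[0,0.005,0],[0,0,0]],[[0,0.005,0],[0,0,0]],[[0,0.005,0],[0,0,0]],[[0,0.005,0],[0,0,0]],[[0,0.005,0],[0,0,0]]]' 255 80
```

```text
time: 17.95
position: [0.6483, 0.2639, 0.0678]
orientation: [-89.8, 0.0, -86.1]
force: [-1.2, -1.0, 5.5]
opening: 0.0214
```

```bash
python3 -m crank '[[[0,0,0],[0,0,0]],[[0,0,0],[0,0,0]],[[0,0,0],[0,0,0]],[[0,0,0],[0,0,0]],[[0,0,0],[0,0,0]],[[0,0,0],[0,0,0]],[[0,0,0],[0,0,0]],[[0,0,0],[0,0,0]],[[0,0,0],[0,0,0]],[[0,0,0],[0,0,0]]]' 0 60
python3 -m crank '[[[0,-0.02,0],[0,0,0]],[[0,-0.06,0],[0,0,0]],[[0,-0.1,0],[0,0,0]],[[0,-0.15,0],[0,0,0]],[[0,-0.2,0],[0,0,0]],[[0,-0.25,0],[0,0,0]],[[0,-0.28,0],[0,0,0]],[[0,-0.28,0],[0,0,0]],[[0,-0.28,0],[0,0,0]],[[0,-0.28,0],[0,0,0]]]' 0
python3 - <<'E'
from plan import *
for n in ('side','top','wrist'):
    im=imaging.read_camera(n);cv2.imwrite(f'pics/{n}12.png',im[:,:,::-1])
E
```

```text
time: 18.95
position: [0.6482, 0.2639, 0.0672]
orientation: [-89.8, 0.0, -86.1]
force: [1.0, -0.3, 0.5]
opening: 0.0854
time: 19.95
position: [0.6472, 0.2637, 0.2059]
orientation: [-89.9, -0.0, -86.1]
force: [-0.0, 0.2, -0.3]
opening: 0.0854
```

View pics/side12.png

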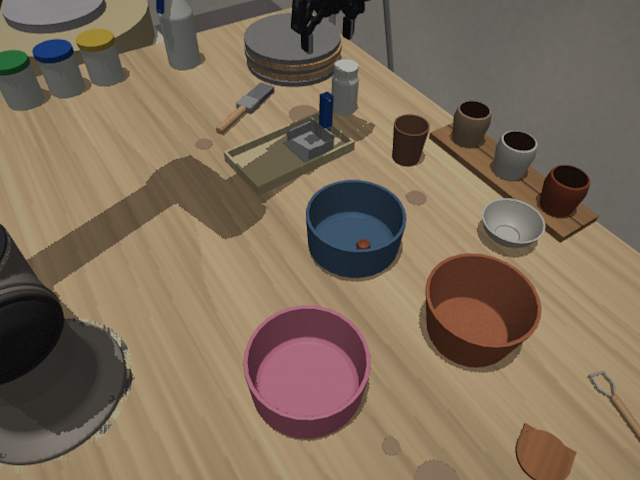

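View pics/top12.png

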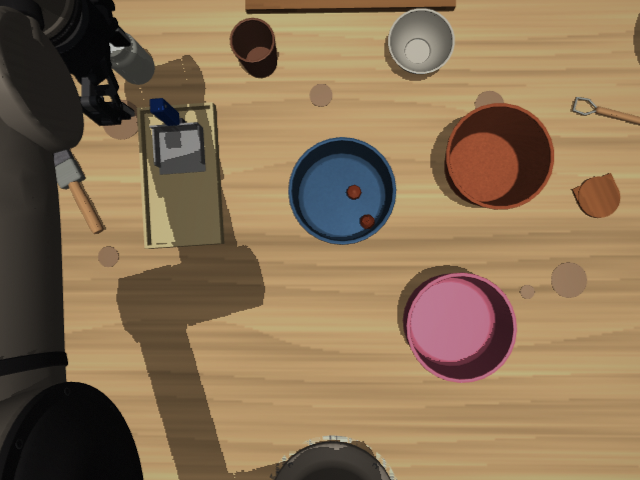

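View pics/wrist12.png

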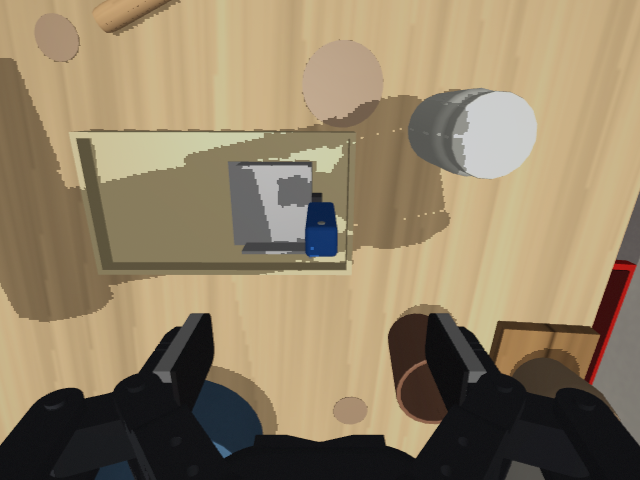

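The scoop is back at its start place in the tray: top view (180,148), handle (157,105). Both lumps rest in the blue crock at (354,192) and (367,221), and the gripper is clear. Handing in.

Run:
```python
from cell import env
print(env.state()['force'], env.state()['time']); print(env.sign_off())
```

```text
[-0.68988015 -0.01593785  0.32183998] 20.1
the job is handed in; nothing more can be done
None
```

The job is handed in, at about 20 s of the 67 s allowed; no verdict was reported. I gripped the scoop by its blue handle, pushed it to the tray's end wall so both lumps rode over the lip, and lifted it. I tipped both lumps into the blue crock, then set the scoop back in the tray and let go.

**Last checks:** the top view shows both lumps in the blue crock, at the same pixels as right after tipping. The scoop lies flat in the tray; the tool was within about 2 mm of its grasp position when I let go. The gripper is open and clear, about 140 mm above where it released the scoop. The final side view shows only one lump, because the crock wall hides the other.

**Differences from what I expected:**
- The lumps slid out at about 30° nose down, not the 45 to 60° stated. The lip was already over the crock.
- The cameras disagreed by 2 to 4 mm on where the handle was, which did not affect the grasp.

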